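Lay out the covered feed on the terrarium shelf

TASK

Set out tonight's gecko feed: stand the black feeding dish midway between the cave hide and the water bowl, in line with their centres, stand the foil-topped feed cup upright in the middle of the dish, and set the glass dome gently over both so that it stands flat on the shelf around the dish. Lay the spoon just in front of the covered dish (on the side of the robot and the hide's doorway), clear of the dome, centred on it and parallel to the line from hide to bowl, with its scoop end towards the water bowl. Keep the dome upright, never drop it, and leave the supplement jar and the tong in its rack where they are.

Things in the scene. Friction and masses are not known exactly. Their poses are not given: they have to be found in the camera images.
- dish: loose round feeding dish of black plastic, 58 mm across, 26 mm high, open on top; walls 4 mm thick and nearly vertical, inner floor 4 mm above its underside, 60 g; origin at the centre of the underside, z up
- cup: loose closed feed cup, a white plastic cylinder with a flat foil top, 32 mm across, 50 mm high, 40 g; origin at the centre of the underside, z up. Standing in the dish it rises 28 mm above the dish's rim
- dome: loose clear glass dome cover (cloche), open below: 88 mm outside, 80 mm inside diameter, glass 82 mm high, straight-sided up to 55 mm, inside height 77 mm, and on top, from 82 to 108 mm, an upright black knob of 18 to 20 mm diameter to hold it by; 220 g; origin at the centre of the lower rim's plane, z up. It goes over the dish with about 11 mm of play all round
- spoon: loose stainless feeding spoon lying flat, 140 mm long: straight handle bar 10 mm wide and 9 mm high from x = -70 to +38 mm, then a round scoop 36 mm across and 11 mm high centred at x = +52 mm; 50 g; origin at mid length on the underside (near the centre of mass), x points from handle to scoop, z up
- hide: fixed ceramic cave hide, a half-round terracotta arch 96 mm long (x), 100 mm wide (y) and 50 mm high, with a closed back at +x and the doorway at -x (towards the robot); origin at the centre of the underside. The water bowl's centre lies 280 mm from it exactly along its +y or its -y axis (either side), so its y axis is the line from hide to bowl
- bowl: fixed white ceramic water bowl, 96 mm across, 36 mm high; origin at the centre of the underside; its axes are parallel to the hide's
- jar: bystander: closed supplement jar with white cap and paper label, 52 mm across, 75 mm high, loose; origin at the centre of the underside; leave it alone
- rack: bystander: fixed slotted wooden rack block, 90 by 70 mm and 50 mm high; origin at the centre of the underside
- tong: bystander: steel tong with grey rubber tips standing upright, loose, in the rack's slot, its top 173 mm above the shelf; origin at its lower end (8 mm above the shelf), z up; leave it alone
Not all that is in view belongs to the job. What is shaped like the spoon but yellow is not meant.

How it is judged:
At the end, for the whole second after the job is handed in: Dish flat, within 15 mm of the hide-bowl line and 155 mm of both; cup upright in it within 12 mm of centre; dome on the shelf round it within 14 mm; spoon flat, off the dome, 65-135 mm in front of the line, within 195 mm of both, parallel within 0.3 rad, scoop to the bowl; all at rest (x of dish in the frame of hide between -0.015 and 0.015 m and horizontal distance between dish and hide below 0.155 m and horizontal distance between dish and bowl below 0.155 m and height (world z) of each of dish, dome, spoon below 0.005 m and angle between dish's own z axis and vertical below 0.1 rad and horizontal distance between cup and dish below 0.012 m and z of cup in the frame of dish between 0.001 and 0.008 m and angle between each of cup, spoon's own z axis and vertical below 0.12 rad and horizontal distance between dome and dish below 0.014 m and angle between dome's own z axis and vertical below 0.08 rad and x of spoon in the frame of hide between -0.135 and -0.065 m and horizontal distance between spoon and hide below 0.195 m and horizontal distance between spoon and bowl below 0.195 m and angle between the x axis of spoon and the y axis of hide, either way round below 0.3 rad and x of bowl in the frame of spoon above 0.05 m and contact force between spoon and dome below 0.05 N and linear speed of each of dish, cup, dome, spoon below 0.02 m/s); the robot touches nothing.
It fails at once if the glass dome tipped more than 0.6 rad (angle between dome's own z axis and vertical above 0.6 rad).
It fails at once if the glass dome was dropped or thrown (faster than 0.45 m/s with no finger touching it) (linear speed of dome above 0.45 m/s and contact force between the fingers and dome below 0.01 N).
It fails at once if the supplement jar was moved more than 25 mm (distance of jar from where it was at the start of the episode above 0.025 m).
It fails at once if the tong was moved more than 25 mm (distance of tong from where it was at the start of the episode above 0.025 m).
It also fails if it takes over 112 s, if anything falls off the work surface, if the arm or the gripper's body presses on something with over 40 N, if the wrist force passes 120 N, or if a joint passes its speed limit or range.

ROBOT

A 7-joint arm with a two-finger parallel gripper is mounted at the origin on the work surface. World frame = base frame: x ahead of the robot, y to its left, z up, the work surface at z = 0. Lengths are in m, angles in rad, forces in N, time in s.
With the tool pointing down it reaches from about 0.425 to 0.95 m from the base axis. Payload 4.7 kg.
Tool frame: the origin (TCP) lies on the centre line of the jaws, within the pads' length; the fingertips stand robot.nose_length ahead of it and the grasp point (between the pads) lies 8 mm behind it (robot.nose_length is the distance from the TCP to the fingertips, in m); z points along the fingers, x is the direction in which the jaws open and shut, and the axes are right-handed (so a half turn about z gives the same grasp; the last joint's range is limited). The gripper opens to 85 mm and grips with 20 to 120 N. Pads are 22 mm wide; open, the fingers measure 114 mm over their backs; the gripper's body (76 mm by 85 mm) begins 54 mm behind the grasp point. The pads swing forward as they close: fully open they stand 13 mm farther back than shut.
Start: joints at [-1.215, 0.469, -0.049, 1.532, 0.024, 1.141, -0.082], TCP at [0.253, 0.626, 0.204] pointing down, gripper open.
Joint ranges: [-2.59, 2.59], [-0.33, 1.99], [-1.39, 1.29], [0.1, 2.45], [-1.04, 4.18], [0.21, 1.99], [-2.66, 2.66]. Speed limits (rad/s): [2.57, 2.57, 3.14, 3.14, 3.14, 3.14, 3.14].

INTERFACE

Orientations are given as [roll, pitch, yaw] about the fixed x, y, z axes, in that order (R = Rz(yaw) Ry(pitch) Rx(roll)).
In Python, from plant import robot gives the robot as it stands. Calls block until the motion is done:
- robot.goto(position, orientation): joint-space move of the TCP to a pose.
- robot.move_straight(position, vel=0.15, attitude=None, contact_N=None): straight line of the TCP; attitude=None keeps the orientation; vel is the mean speed in m/s. With contact_N (N) it stops when the force on the tool has changed by that much, and returns True; else False.
- robot.move_joints(angles): joint-space move.
- robot.grip(opening, strength=None): opening from 0.0 (shut) to 1.0 (fully open); strength is the grip in N (None keeps the last); returns when the fingers have stopped.
- robot.sleep(seconds).
- robot.inverse_kinematics(position, orientation): joint angles nearest the present ones, or None.
- robot.sense(): the state.
- robot.grab_frame(name): name is "side" or "top" or "wrist"; returns a dict with "image" (400x640x3 uint8, red, green, blue), "range_z" (400x640 float32, m along the optical axis (not along the pixel's ray), 0 where there is no reading), "fx", "fy", "cx", "cy" (pixels), "R" (3x3) and "t" (3): a world point X has camera coordinates R X + t. Camera axes: x right, y down, z forward; pixel columns grow to the right and rows downward; lengths in m; the calibration is good to about 2 mm. A picture is of the moment at which its call begins.
A pose or a line that the arm cannot do raises robot.IKError and nothing moves.
- robot.close_job(): hands the job in, once; it reports no verdict.
The state is a dict: "t": time; "joint_pos": joint angles; "joint_velocities": joint speeds; "effort": joint torques, N m; "tcp_pos": TCP position; "tcp_rot": TCP orientation; "wrist_force": force on the tool from outside, world axes, zero at the start; "torque": the same for the moment, N m; "opening": opening from 0.0 (shut) to 1.0 (fully open).
Only numpy, scipy, OpenCV 4.12 (cv2) and the standard library are available. Lean on these libraries where they do the work, as an engineer would, in place of code of your own. Each camera call takes 0.05 s, during which the arm holds its last target. There are 200 camera calls.

## Working session

There is one attempt and no reset: what is moved stays moved. The work goes in short steps, each a Python script; the robot and the scene stay as the last script left them, time stands still between calls to the robot, and variables do not carry over. Pictures are saved under pics/ and viewed, about 12 in all and at most 16, crops included, and the job is handed in when it is done.

```bash
ls; mkdir -p pics; python3 - <<'E'
from plant import robot
import cv2,pickle
for n in("top","side"):
    f=robot.grab_frame(n); pickle.dump(f,open(f'{n}0.pkl','wb'))
    cv2.imwrite(f'pics/{n}0.png',cv2.resize(f['image'][:,:,::-1],(800,500)))
    print(n,f['fx'],f['cx'],f['cy'],f['R'],f['t'])
print(robot.sense(),robot.nose_length)
E
```

```text
pics
top 412.0479072065598 318.37798477468914 191.59370992940987 [[ 0.01413604 -0.99984737  0.01026725]
 [-0.9904996  -0.01540711 -0.13664978]
 [ 0.13678711 -0.00823802 -0.99056621]] [0.04954604 0.51195573 1.0898127 ]
side 431.05540440637003 315.9054574792822 203.35028499301984 [[-0.99940205 -0.02680935 -0.02183578]
 [-0.00363257  0.70943355 -0.70476297]
 [ 0.03438527 -0.70426223 -0.70910673]] [ 0.51816131 -0.01343999  1.47312121]
{'t': 0.1, 'joint_pos': array([-1.21490278,  0.46939957, -0.04862656,  1.5335754 ,  0.0240938 ,
        1.14104468, -0.0823198 ]), 'joint_velocities': array([-1.90558187e-04, -3.76895203e-03, -4.78618721e-04, -2.96294403e-03,
       -1.95697422e-04,  1.05845437e-05,  1.23259375e-03]), 'effort': array([ 9.48708439e-04, -5.11514211e+01, -4.68382775e-02, -2.38391054e+01,
        1.08435354e-02,  4.30740460e-03, -2.28110258e-05]), 'tcp_pos': array([0.25312142, 0.62510513, 0.20263998]), 'tcp_rot': array([3.14154642e+00, 1.84108890e-03, 1.18603759e+00]), 'wrist_force': array([0.63797095, 0.38556651, 0.21714611]), 'torque': array([ 0.0009913 , -0.01205008,  0.05740808]), 'opening': 0.9992926033311739} 0.011
```

View pics/top0.png

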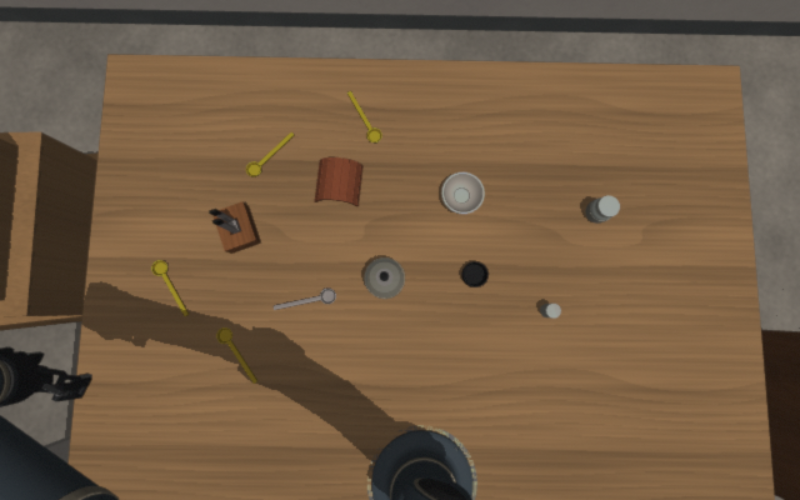

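View pics/side0.png

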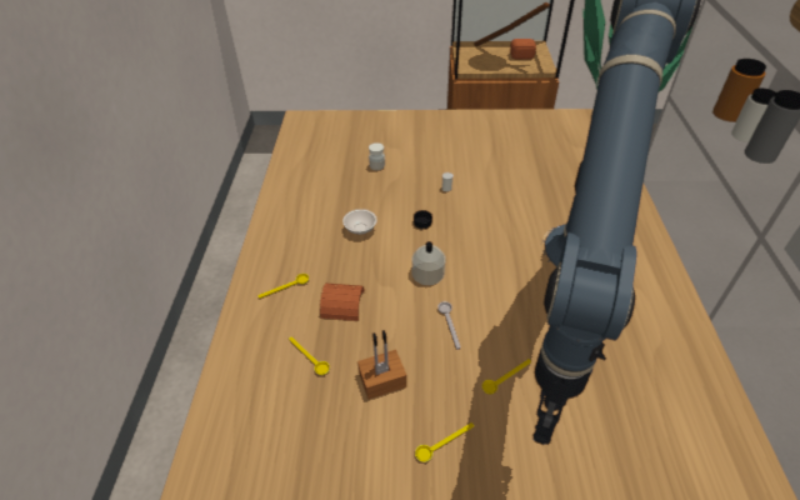

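Top view (800x500): hide (340,180), bowl (463,193), dome knob (384,277), dish (474,274), cup (552,311), spoon from (275,307) to its scoop at (329,296), rack and tong (235,228), jar (603,208). The side view agrees. I'll enlarge the top view for measuring.

```bash
cat > h.py <<'E'
import numpy as np,cv2,pickle
def ray(f,u,v,z):
    "world point on plane z at native pixel u,v"
    R,t=np.array(f['R']),np.array(f['t']); c=-R.T@t
    d=R.T@np.array([(u-f['cx'])/f['fx'],(v-f['cy'])/f['fy'],1])
    return c+d*(z-c[2])/d[2]
def proj(f,X):
    p=np.array(f['R'])@X+np.array(f['t']); return f['fx']*p[0]/p[2]+f['cx'],f['fy']*p[1]/p[2]+f['cy']
def crop(f,u0,v0,w,h,s,name,g=20):
    im=cv2.resize(f['image'][v0:v0+h,u0:u0+w,::-1],None,fx=s,fy=s,interpolation=cv2.INTER_CUBIC)
    for u in range(u0-u0%g+g,u0+w,g): cv2.putText(im,str(u),(int((u-u0)*s),10),0,.35,(255,255,255),1);cv2.line(im,(int((u-u0)*s),12),(int((u-u0)*s),im.shape[0]),(120,120,120),1)
    for v in range(v0-v0%g+g,v0+h,g): cv2.putText(im,str(v),(0,int((v-v0)*s)+4),0,.35,(255,255,255),1);cv2.line(im,(25,int((v-v0)*s)),(im.shape[1],int((v-v0)*s)),(120,120,120),1)
    cv2.imwrite(name,im)
E
python3 - <<'E'
from h import *
f=pickle.load(open('top0.pkl','rb'))
crop(f,210,115,250,145,3.2,'pics/c1.png')
# plane-map from depth: hide red segmentation & top-of-object clusters
im=f['image'].astype(int); z=f['range_z']
R,t=f['R'],f['t']
v,u=np.mgrid[:400,:640]
P=(np.stack([(u-f['cx'])/f['fx']*z,(v-f['cy'])/f['fy']*z,z],-1)-t)@R
hgt=P[...,2]
boxes=dict(hide=(245,120,300,172),bowl=(345,130,395,178),dome=(285,200,328,242),dish=(362,202,396,236),cup=(426,236,456,262),spoon=(212,226,274,254),jar=(462,150,500,182),rack=(165,155,212,205))
for n,(a,b,c,d) in boxes.items():
    H=hgt[b:d,a:c]; Q=P[b:d,a:c].reshape(-1,3); ok=(z[b:d,a:c].ravel()>0)
    m=ok&(H.ravel()>0.006); q=Q[m]
    if len(q)<5: print(n,len(q),H.max());continue
    r=cv2.minAreaRect((q[:,:2]*1000).astype(np.float32))
    tp=q[q[:,2]>np.percentile(q[:,2],97)-.006]
    print(n,len(q),'hmax',q[:,2].max().round(3),'rect',np.round(r[0],1),np.round(r[1],1),round(r[2],1),'top mean',tp.mean(0).round(3))
E
```

```text
hide 1214 hmax 0.056 rect [654.6 193.6] [149.7 145.9] 82.7 top mean [0.642 0.193 0.05 ]
bowl 872 hmax 0.042 rect [617.5 -86.8] [155.  109.3] 71.2 top mean [ 0.62  -0.085  0.036]
dome 863 hmax 0.112 rect [434.8  86.5] [ 90.8 102.1] 81.4 top mean [0.427 0.085 0.109]
dish 200 hmax 0.032 rect [440.7 -97.5] [80.4 81.3] 45.3 top mean [ 0.438 -0.112  0.027]
cup 165 hmax 0.057 rect [ 368.4 -278.3] [31.6 79.2] 45.8 top mean [ 0.363 -0.274  0.051]
spoon 201 hmax 0.019 rect [370.7 267.1] [ 62.5 155. ] 9.5 top mean [0.376 0.259 0.011]
jar 460 hmax 0.082 rect [ 595.6 -401.2] [ 68.5 104.1] 8.2 top mean [ 0.586 -0.391  0.076]
rack 1090 hmax 0.177 rect [549.6 422.9] [137.5 120.9] 8.4 top mean [0.533 0.411 0.172]
```

View pics/c1.png

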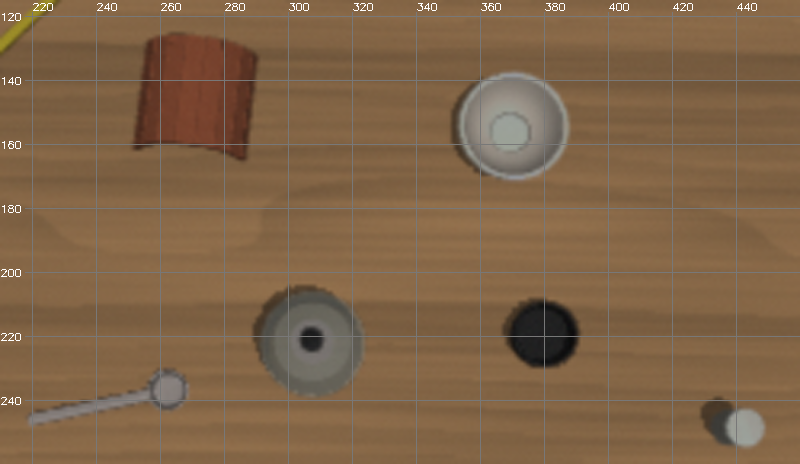

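Crop readings (native pixels): bowl rim centre (370.3,154.4), dish rim (379.7,218.9), knob top (307.2,220.9), cup top (442.7,248.4), scoop (262.5,236.6), handle end (218.8,246.2). I'll convert these to positions, then move the dish.

```bash
cat >> h.py <<'E'
f0=pickle.load(open('top0.pkl','rb'))
DISH=ray(f0,379.7,218.9,.026)[:2]; CUP=ray(f0,442.7,248.4,.05)[:2]; DOME=ray(f0,307.2,220.9,.108)[:2]
SC=ray(f0,262.5,236.6,.011)[:2]; HE=ray(f0,218.8,246.2,.009)[:2]
BOWL=(ray(f0,370.3,154.4,.036)[:2]+np.array([.620,-.085]))/2
HIDE0=np.array([.642,.193])
YA=(HIDE0-BOWL)/np.linalg.norm(HIDE0-BOWL)   # hide +y, bowl on -y side
HIDE=(HIDE0+BOWL+.28*YA)/2
XA=np.array([YA[1],-YA[0]])
MID=(HIDE+BOWL)/2; YAW=np.arctan2(XA[1],XA[0])
sd=(SC-HE)/np.linalg.norm(SC-HE); SPOON=((SC-.052*sd)+(HE+.07*sd))/2
D=lambda yaw:[np.pi,0,yaw]
E
cat > s1.py <<'E'
from h import *
from plant import robot
for n in "DISH CUP DOME SC HE SPOON HIDE BOWL MID YAW".split(): print(n,np.round(globals()[n],4))
print('len',np.linalg.norm(SC-HE),'(122) hb',np.linalg.norm(HIDE0-BOWL))
p=robot.sense()['tcp_pos']
robot.move_straight([p[0],p[1],.36],vel=.2)
robot.goto([*DISH,.2],D(YAW)); 
print(robot.sense()['tcp_pos'],robot.sense()['joint_pos'].round(2))
robot.grip(1.0,40)
print('contact',robot.move_straight([*DISH,.014],vel=.12,contact_N=8))
robot.grip(0.0,30); s=robot.sense(); print(s['opening'],s['tcp_pos'],s['t'])
robot.move_straight([*DISH,.15],vel=.2)
f=robot.grab_frame('side'); cv2.imwrite('pics/s1.png',f['image'][100:300,200:500,::-1].repeat(2,0).repeat(2,1))
f=robot.grab_frame('wrist'); cv2.imwrite('pics/w1.png',f['image'][:,:,::-1])
print(robot.sense()['opening'],robot.sense()['t'])
E
python3 s1.py
```

```text
DISH [ 0.4397 -0.1114]
CUP [ 0.3622 -0.2744]
DOME [0.4259 0.0849]
SC [0.3875 0.2084]
HE [0.3597 0.3272]
SPOON [0.3756 0.2591]
HIDE [0.642  0.1935]
BOWL [ 0.6185 -0.085 ]
MID [0.6303 0.0543]
YAW -0.0843
len 0.12199833943905218 (122) hb 0.2789557939817095
[ 0.44033002 -0.11066818  0.20010601] [-0.63  0.12  0.87  2.07 -0.11  0.99  0.21]
contact False
-0.0023422197730622184 [ 0.43971408 -0.11143323  0.01398135] 6.4583
0.0014499327757316492 7.3917
```

View pics/s1.png

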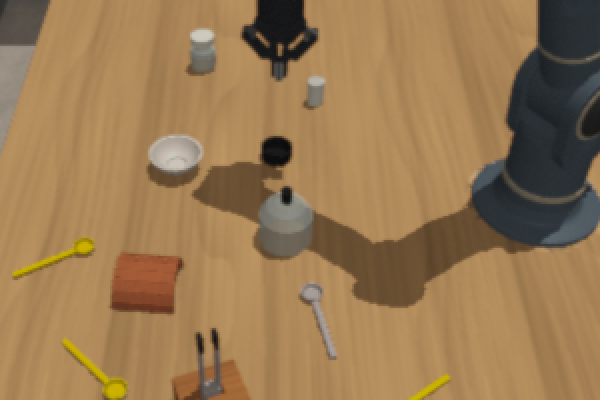

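The grip closed on nothing. The dish, at (277,150) in this crop, has not moved from its first position. I'll check where the gripper tip projects against where it appears.

```bash
python3 - <<'E'
from h import *
from plant import robot
g=pickle.load(open('side0.pkl','rb'))
print('tip expect',proj(g,np.array([*DISH,.139])),'seen ~(340,138)'); print('dish',proj(g,np.array([*DISH,.026])),'seen (338,172)')
s=robot.sense();print(s['tcp_pos'],s['tcp_rot'],s['wrist_force'],s['opening'])
f=robot.grab_frame('top'); crop(f,280,150,180,130,4,'pics/t2.png')
E
```

```text
tip expect (np.float64(338.99473471180045), np.float64(146.96277785859957)) seen ~(340,138)
dish (np.float64(338.486741121598), np.float64(172.05301042191212)) seen (338,172)
[ 0.43864826 -0.11121654  0.14879523] [ 3.14110604e+00  2.80735414e-03 -8.43160383e-02] [-0.25981413  0.23477718 -0.78033711] 0.0014499327757316492
```

View pics/t2.png

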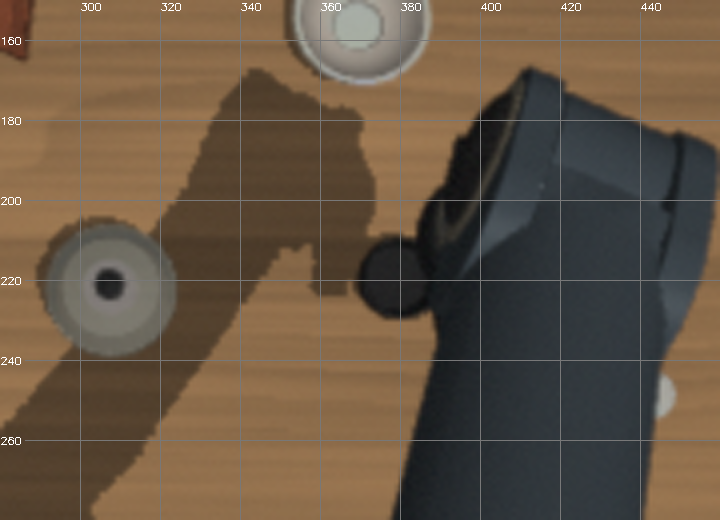

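View pics/w1.png

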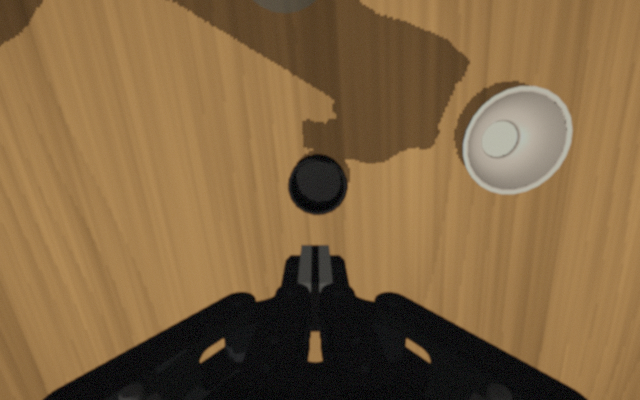

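The wrist view shows the jaws shut at (316,248) and the dish untouched at (318,184). In the side view the tip appears about 9 px away from where it should project. I'll measure the real fingertip position from depth.

```bash
python3 - <<'E'
from h import *
from plant import robot
s=robot.sense()
def P(f,u,v):
    z=f['range_z'][v,u]; return ((np.array([(u-f['cx'])/f['fx']*z,(v-f['cy'])/f['fy']*z,z])-f['t'])@f['R']).round(4) if z>0 else None
w=robot.grab_frame('wrist'); g=robot.grab_frame('side')
print('tcp',s['tcp_pos'],'expected tip proj wrist',proj(w,s['tcp_pos']-[0,0,.011]),'dish',proj(w,np.array([*DISH,.026])))
for u,v in((309,248),(323,248),(309,256),(323,265),(309,280),(318,184),(318,160),(500,138)): print('wrist',u,v,P(w,u,v))
for v in range(124,146,2): print('side',v,[P(g,u,v) for u in(338,340,342)])
E
```

```text
tcp [ 0.43875317 -0.11135961  0.14886321] expected tip proj wrist (np.float64(316.2564614397347), np.float64(230.82253619978601)) dish (np.float64(316.95953256712045), np.float64(185.14147699162004))
wrist 309 248 [ 0.4361 -0.1009  0.183 ]
wrist 323 248 [ 0.4426 -0.1011  0.1837]
wrist 309 256 [ 0.4363 -0.1003  0.1923]
wrist 323 265 [ 0.4423 -0.1015  0.1991]
wrist 309 280 [ 0.4366 -0.101   0.2109]
wrist 318 184 [ 0.4405 -0.1162  0.0034]
wrist 318 160 [ 0.4427 -0.0875  0.0265]
wrist 500 138 [ 0.6206 -0.0848  0.0052]
side 124 [array([ 0.4444, -0.1171,  0.2287]), array([ 0.4384, -0.0953,  0.2439]), array([ 0.4322, -0.0865,  0.2499])]
side 126 [array([ 0.4444, -0.1081,  0.2271]), array([ 0.4381, -0.1005,  0.2325]), array([ 0.4318, -0.0963,  0.2354])]
side 128 [array([ 0.4445, -0.0964,  0.2276]), array([ 0.438, -0.1  ,  0.225]), array([ 0.4316, -0.0975,  0.2268])]
side 130 [array([ 0.4443, -0.1023,  0.2155]), array([ 0.438 , -0.0958,  0.2202]), array([ 0.4316, -0.0924,  0.2226])]
side 132 [array([ 0.4442, -0.1011,  0.2085]), array([ 0.4379, -0.0931,  0.2142]), array([ 0.4312, -0.0993,  0.2097])]
side 134 [array([ 0.4441, -0.0994,  0.2017]), array([ 0.4376, -0.0976,  0.203 ]), array([ 0.4311, -0.0978,  0.2029])]
side 136 [array([ 0.4441, -0.0953,  0.1967]), array([ 0.4374, -0.0994,  0.1937]), array([ 0.4308, -0.1016,  0.192 ])]
side 138 [array([ 0.4439, -0.102 ,  0.1836]), array([ 0.4374, -0.0956,  0.1884]), array([ 0.4307, -0.0981,  0.1865])]
side 140 [array([ 0.4437, -0.1018,  0.1755]), array([ 0.4372, -0.0976,  0.1786]), array([ 0.4231, -0.333 ,  0.0023])]
side 142 [array([ 0.4391, -0.3246, -0.0012]), array([ 0.4311, -0.3269, -0.003 ]), array([ 0.423 , -0.331 , -0.0061])]
side 144 [array([ 0.4392, -0.3118, -0.0014]), array([ 0.4313, -0.3134, -0.0026]), array([ 0.4235, -0.309 ,  0.0008])]
```

Both cameras put the shut fingertips at about z = 0.177 with the TCP reporting 0.149. So the tips really sit about 28 mm behind the TCP, not 11 mm ahead; laterally they agree. I'll confirm the offset with a gentle touch on the bare shelf.

```bash
python3 - <<'E'
from h import *
from plant import robot
robot.move_straight([.5,-.2,.06],vel=.2)
c=robot.move_straight([.5,-.2,-.045],vel=.03,contact_N=4)
s=robot.sense(); print(c,s['tcp_pos'],s['wrist_force'],s['t'])
robot.move_straight([.5,-.2,.06],vel=.2)
E
```

```text
True [ 0.50004921 -0.20003233 -0.02759602] [-1.02388704  0.02199152  5.47408915] 10.9333
```

Confirmed: shut tip z = TCP z + 0.0275. I'll use that offset from here on and retry the dish.

```bash
cat >> h.py <<'E'
OFF=-.0275
T=lambda xy,z:[xy[0],xy[1],z+OFF]   # command TCP so that shut fingertips are at z
E
cat > s2.py <<'E'
from h import *
from plant import robot
robot.goto(T(DISH,.15),D(YAW)); robot.grip(1.0,30)
print('contact',robot.move_straight(T(DISH,.002),vel=.1,contact_N=8))
robot.grip(0.0,30); s=robot.sense(); print(s['opening'],s['tcp_pos'],s['t'])
robot.move_straight(T(DISH,.07),vel=.15); print('held',robot.sense()['opening'])
robot.move_straight(T(MID,.07),vel=.2)
z=robot.move_straight(T(MID,.0),vel=.05,contact_N=4); print('touch',z,robot.sense()['tcp_pos'])
robot.grip(.95); robot.move_straight(T(MID,.16),vel=.2)
w=robot.grab_frame('wrist'); cv2.imwrite('pics/w3.png',w['image'][:,:,::-1]); pickle.dump(w,open('w3.pkl','wb'))
print(robot.sense()['t'], proj(w,np.array([*MID,.026])))
E
python3 s2.py
```

```text
contact False
0.6613513072784712 [ 0.4400684  -0.11138458 -0.02480258] 14.9083
held 0.6626431443587597
touch True [ 0.63004112  0.05426196 -0.02468562]
19.525 (np.float64(317.43332598950246), np.float64(190.19039730431516))
```

View pics/w3.png

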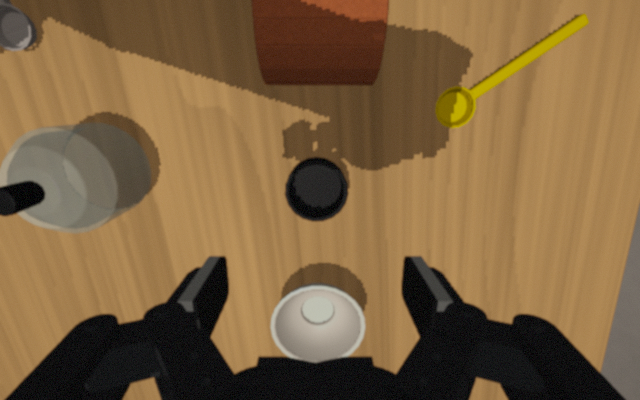

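The dish stands at (317,188), with the expected point at (317,190), in line with the hide above and the bowl below. Next the cup, then the dome.

```bash
cat > s3.py <<'E'
from h import *
from plant import robot
R_,t_=None,None
robot.goto(T(CUP,.17),D(YAW)); robot.grip(.8,25)
print('contact',robot.move_straight(T(CUP,.022),vel=.1,contact_N=6))
robot.grip(0.0,25); s=robot.sense(); print(s['opening'],s['tcp_pos'],s['t'])
robot.move_straight(T(CUP,.12),vel=.15); print('held',robot.sense()['opening'])
M=MID+np.array([0,.0])
robot.move_straight(T(M,.12),vel=.2)
z=robot.move_straight(T(M,.016),vel=.05,contact_N=3); s=robot.sense(); print('touch',z,s['tcp_pos'][2]-OFF,'(expect .026)')
robot.grip(.75); robot.move_straight(T(M,.2),vel=.2)
w=robot.grab_frame('wrist'); cv2.imwrite('pics/w4.png',w['image'][:,:,::-1]); pickle.dump(w,open('w4.pkl','wb'))
print(robot.sense()['t'], proj(w,np.array([*M,.026])),proj(w,np.array([*M,.054])))
E
python3 s3.py
```

```text
contact False
0.3589896177638983 [ 0.36252824 -0.27443388 -0.00521233] 23.425
held 0.3624102015304543
touch True 0.026156136785463486 (expect .026)
29.6417 (np.float64(317.1213573682505), np.float64(179.76476876019237)) (np.float64(317.22436017100034), np.float64(186.80079588940967))
```

View pics/w4.png

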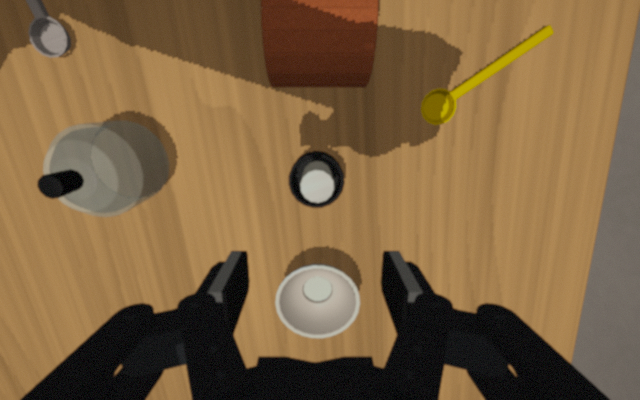

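The cup top is at (317,186), expected (317,187), centred in the dish at (317,180). Next the dome.

```bash
cat > s4.py <<'E'
from h import *
from plant import robot
robot.goto(T(DOME,.2),D(YAW)); robot.grip(.5,40)
print('contact',robot.move_straight(T(DOME,.086),vel=.08,contact_N=5))
robot.grip(0.0,45); s=robot.sense(); z0=s['tcp_pos'][2]-OFF; print(s['opening'],s['tcp_pos'],z0,s['t'])
robot.move_straight(T(DOME,z0+.085),vel=.08); s=robot.sense(); print('held',s['opening'],s['wrist_force'])
robot.move_straight(T(MID,z0+.085),vel=.12)
g=robot.grab_frame('side'); crop(g,240,130,200,150,4,'pics/s4.png')
w=robot.grab_frame('wrist'); cv2.imwrite('pics/w5.png',w['image'][:,:,::-1])
print(z0,robot.sense()['t'])
E
python3 s4.py
```

```text
contact False
0.21075984484416252 [0.42672374 0.08503642 0.05886448] 0.08636447969950177 32.7417
held 0.20910141332923474 [-0.79870445 -0.79752128 -2.08287053]
0.08636447969950177 35.9333
```

View pics/s4.png

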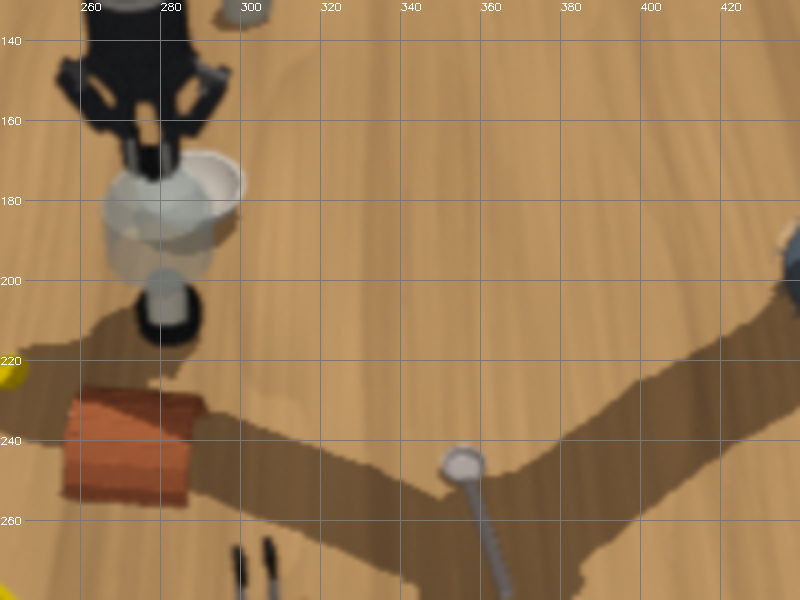

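The dome hangs upright over the cup and dish. The roughly 2.6 px column offset matches the perspective shift from its height. Lowering it now.

```bash
cat > s5.py <<'E'
from h import *
from plant import robot
z0=.0864
robot.move_straight(T(MID,z0+.012),vel=.06)
print('touch',robot.move_straight(T(MID,z0-.004),vel=.02,contact_N=3),robot.sense()['tcp_pos'][2]-OFF)
robot.grip(.5); robot.sleep(.2); robot.move_straight(T(MID,.22),vel=.12)
f=robot.grab_frame('top');pickle.dump(f,open('top5.pkl','wb'))
w=robot.grab_frame('wrist'); cv2.imwrite('pics/w6.png',w['image'][:,:,::-1]);pickle.dump(w,open('w6.pkl','wb'))
print(proj(w,np.array([*MID,.0])),proj(w,np.array([*MID,.108])),proj(w,np.array([*MID,.054])),robot.sense()['t'])
E
python3 s5.py
```

```text
touch True 0.08614949830921713
(np.float64(316.4602658710828), np.float64(170.25025326451265)) (np.float64(316.7893630906518), np.float64(196.99373895794807)) (np.float64(316.59794193074254), np.float64(181.43824730670656)) 39.85
```

View pics/w6.png

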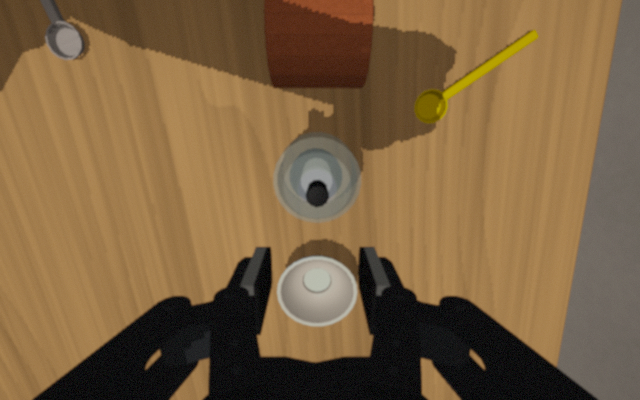

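The dome stands centred: knob (317,194), expected (317,197), with the cup and dish visible inside. Now the spoon.

```bash
cat > s6.py <<'E'
from h import *
from plant import robot
ya=np.arctan2(sd[1],sd[0])+np.pi/2; TG=MID-.105*XA; print(ya,TG)
robot.goto(T(SPOON,.15),D(ya)); robot.grip(.5,40)
print('contact',robot.move_straight(T(SPOON,.003),vel=.1,contact_N=6))
robot.grip(0.0,40); s=robot.sense(); print(s['opening'],s['tcp_pos'],s['t'])
robot.move_straight(T(SPOON,.07),vel=.12); print('held',robot.sense()['opening'])
robot.move_straight(T(TG,.07),vel=.12,attitude=D(YAW))
print('touch',robot.move_straight(T(TG,-.002),vel=.03,contact_N=3),robot.sense()['tcp_pos'][2]-OFF)
robot.grip(.35); robot.move_straight(T(TG,.2),vel=.15)
robot.goto(T([.47,-.25],.3),D(YAW)); robot.sleep(.5)
f=robot.grab_frame('top'); crop(f,230,110,200,140,4,'pics/t7.png'); pickle.dump(f,open('top7.pkl','wb'))
g=robot.grab_frame('side'); crop(g,240,150,200,140,4,'pics/s7.png')
print(robot.sense()['t'],'expected top px: knob',proj(f,np.array([*MID,.108])),'spoon',proj(f,np.array([*TG,.01])),'scoop',proj(f,np.array([*(TG-.052*YA),.011])))
E
python3 s6.py
```

```text
0.22973881180342381 [0.52565517 0.06311463]
contact False
0.10278835133152604 [ 0.37581097  0.25935491 -0.02409672] 43.35
held 0.09711928764285296
touch True 0.003454542737379541
51.8917 expected top px: knob (np.float64(320.4200077206898), np.float64(142.26306584613897)) spoon (np.float64(316.2214179299584), np.float64(187.64090058201194)) scoop (np.float64(334.7614792799846), np.float64(189.42705809249532))
```

View pics/t7.png

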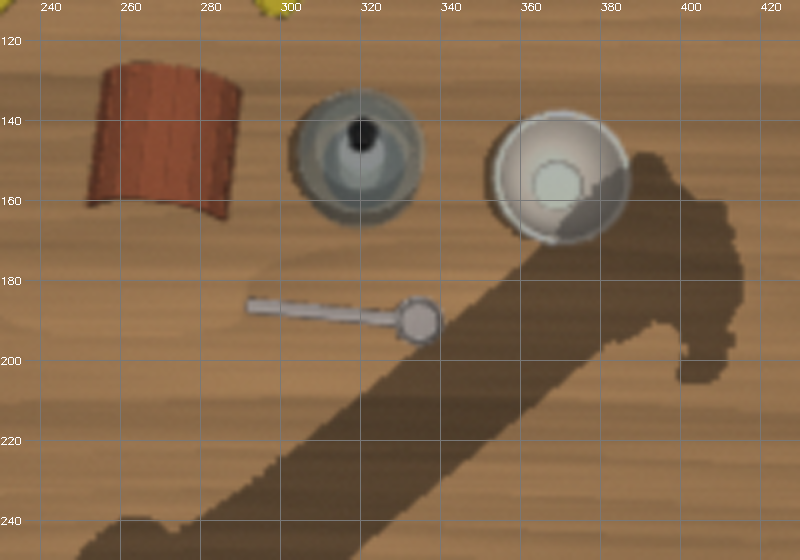

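View pics/s7.png

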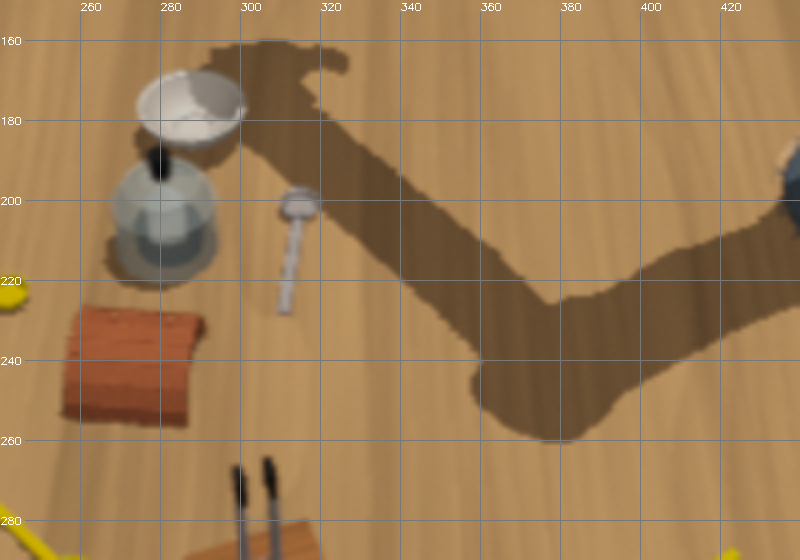

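Everything is in place: knob at (320.5,143), expected (320,142); scoop at (334.5,190), expected (335,189), pointing to the bowl; spoon flat, parallel to the line and clear of the dome. Handing in.

```bash
python3 -c "
from plant import robot
s=robot.sense();print(s['t'],s['tcp_pos'],s['wrist_force']);print(robot.close_job())"
```

```text
51.8917 [ 0.47003319 -0.24997897  0.27251659] [0.10612488 0.8163529  0.04219403]
the job is handed in; nothing more can be done
None
```

I handed the job in at about 52 s of the 112 s allowed, with everything set out as asked. The hand-in reported no verdict.

- **Dish and cup:** the dish stands midway between hide and bowl, on their line. The cup is upright in its centre.
- **Dome:** it stands flat over both and was lowered until it touched, never dropped. It is within about 1 px of target in the final top view.
- **Spoon:** it lies about 105 mm in front of the line, clear of the dome and parallel to the line, with its scoop towards the bowl. It is also within about 1 px of target.
- **Jar and tong:** neither was approached. The final crops show the tong's upper end still in the rack but not the jar, so I did not check the jar at the end.

**What disagreed:** my first dish grasp closed on nothing. The stated `robot.nose_length` puts the fingertips 11 mm ahead of the TCP. Both cameras' depth readings and a gentle touch on the shelf put them about 27.5 mm behind it. I corrected for that 38.5 mm error, and every later grasp and placing worked first time. The missed grasp left the dish where it was.

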